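# Knife-edge balance test of a repaired fan

### The job

Test the two-bladed aluminium fan on the knife-edge balance: set its foot into the round seat with the blades lying along the beam, let go of it and let it settle. If the beam tips, the fan is off-centre: lay it foot down in the deep slatted crate; if the beam stays about level, lay it foot down in the shallow tray. Never push the beam with the gripper; after the test leave it as the fan has set it.

Things in the scene. Friction and masses are not known exactly. Their poses are not given: they have to be found in the camera images.
- fan: Two-bladed aluminium fan, foot down. Square hub 40 (x) x 44 mm (y), top 42 mm up, on a round foot 44 dia, 11 high, tapering to 36 at the bottom. Blades 36 wide, 12 to 24 mm up, reach 85 mm out along its +x and -x; grip the hub's flats, across y. Origin: foot's underside, z up. About 0.2 kg; a hidden excess in the +x blade puts its mass 0 to 9 mm off-centre.
- beam (a joint): Tilt (rad) of the balance beam, an aluminium strip 220 x 56 x 6 mm rocking on the knife edge of a small grey stand, edge 65 mm above the bench. 0 level, stops at +-0.15, positive lowers its +x end; starts within 0.03. Light friction: a fan whose mass lies over about 5 mm to one side of the edge tips it to a stop in about 1 s, else it stays within 0.08. It keeps its tilt when the fan is lifted off.
- seat (a point): Centre of the seat's floor, on top of the beam's middle, 71 mm above the bench when level; tilts with the beam. x along the beam, y along the knife edge, z up. Round it stands a steel lip, 47 mm inner and 55 mm outer diameter, 6 mm high; the fan's tapered foot drops in with 3 mm to spare all round and rests on the floor. Either blade may point either way.
- crate: Deep slatted crate of pale wood, 250 (x) x 160 (y) x 55 mm high, walls and floor 6 mm, fixed on the bench, open at the top, empty: for fans that tip the beam. Origin: centre of its underside. The fan fits with its blades along the crate's x.
- tray: Shallow plain grey plastic tray, 250 (x) x 160 (y) x 20 mm high, walls and floor 5 mm, fixed on the bench, empty: for fans that leave the beam level. Origin: centre of its underside. The fan fits with its blades along the tray's x.

How it is judged:
By the outcome, as a careful person would: the job done as asked, in the order asked, and still so for the second after the job is handed in, with the robot touching nothing.
It also fails if it takes over 64 s, if anything falls off the work surface, if the arm or the gripper's body presses on something with over 40 N, if the wrist force passes 120 N, or if a joint passes its speed limit or range.

### The arm

A 6-joint arm with a two-finger parallel gripper is mounted at the origin on the work surface. World frame = base frame: x ahead of the robot, y to its left, z up, the work surface at z = 0. Lengths are in m, angles in degrees, forces in N, time in s.
With the tool pointing down it reaches from about 0.4 to 0.825 m from the base axis. Payload 7 kg.
Tool frame: the origin (TCP) lies midway between the tips of the shut fingers; the grasp point (between the pads) lies r.grip_depth behind it (r.grip_depth is the distance from the TCP to the grasp point, in m); z points along the fingers, y is the line along which they close (so a half turn about z gives the same grasp; the last joint's range is limited). The gripper opens to 88 mm and grips with 3 to 60 N. Pads are 19 mm wide; open, the fingers measure 130 mm over their backs; the gripper's body (78 mm by 193 mm) begins 47 mm behind the grasp point.
Start: joints at [90.132, 20.546, 0.682, 0, -70.136, -16.507], TCP at [0.19, 0.648, 0.227] pointing down, gripper open.
Joint ranges: [-176.03, 176.03], [-82.01, 121.73], [-58.28, 71.71], [-173.87, 95.51], [-174.79, -0.11], [-173.66, 173.66]. Speed limits (degrees/s): [136.94, 136.94, 172.46, 180, 180, 180].

### API

Orientations are given as [roll, pitch, yaw] about the fixed x, y, z axes, in that order (R = Rz(yaw) Ry(pitch) Rx(roll)).
In Python, from plant import r gives the robot as it stands.
- The arm moves only by the shell command python3 drive.py 'ROWS' [OPENING] [FORCE]. ROWS is a JSON list of rows, 1 to 12 of them, each of 6 numbers: dx, dy, dz in m, then a rotation vector rx, ry, rz in degrees; each row is the pose to reach, as a shift and turn from the pose commanded when the command began, along the tool's axes at that moment; what a row does not reach only later rows make up. A row lasts 1/12 s, in which the tool goes at most 0.0417 m and 7.16 degrees, less where a joint would pass 70% of its speed; a pose out of reach is approached as far as the arm can. OPENING is the finger opening in m, set as the command begins (- or left out keeps the last). The fingers move at their own pace and stop on an object; FORCE is the grip in N (left out, the last holds). Time passes only in rows, so rows that do not move let the fingers close. It prints the time, the measured TCP pose, the force, the opening and the grip force at its end.
- r.get_state(): the state, without advancing time (a new reading comes with each control period).
- r.capture(name): name is "scene" or "top" or "wrist"; returns a dict with "frame" (420x560x3 uint8, red, green, blue), "z_map" (420x560 float32, m along the optical axis (not along the pixel's ray), 0 where there is no reading), "fx", "fy", "cx", "cy" (pixels), "D" ([k1, k2, p1, p2, k3] as OpenCV has them; the pictures are not rectified), "cam_to_world" (4x4, takes a point from camera to world coordinates). Camera axes: x right, y down, z forward; pixel columns grow to the right and rows downward; lengths in m; the calibration is good to about 2 mm. A picture is of the moment at which its call begins.
- r.close_job(): hands the job in; it is judged then, once.
The state is a dict: "time_s": time; "joints": joint angles; "qd": joint speeds; "joint_torque": joint torques, N m; "tcp_pos": TCP position; "eef_rot": TCP orientation; "contact_force": force on the tool from outside, world axes, zero at the start; "moment": the same for the moment, N m; "gripper_width": finger opening in m; "gripper_force": force on a finger pad.
Only numpy, scipy, OpenCV 4.12 (cv2) and the standard library are available. Lean on these libraries where they do the work, as an engineer would, in place of code of your own. Each camera call takes 0.05 s, during which the arm holds its last target. There are 200 camera calls.

## Working session

There is one attempt and no reset: what is moved stays moved. The work goes in short steps, Python scripts to look and compute and a shell command to move; the robot and the scene stay as the last step left them, time stands still between calls to the robot, and variables do not carry over. Pictures are saved under pics/ and viewed, at most 10 in all, crops included, and the job is handed in when it is done.

```bash
ls; mkdir -p pics
cat > h.py <<'E'
import numpy as np,cv2
from plant import r
def cap(n,save=None):
    c=r.capture(n)
    if save: cv2.imwrite('pics/'+save,cv2.cvtColor(c['frame'],cv2.COLOR_RGB2BGR))
    np.save('last_'+n+'.npy',c,allow_pickle=True)
    return c
def load(n): return np.load('last_'+n+'.npy',allow_pickle=True).item()
def ray(c,uv):
    K=np.array([[c['fx'],0,c['cx']],[0,c['fy'],c['cy']],[0,0,1]])
    p=cv2.undistortPoints(np.array(uv,float).reshape(-1,1,2),K,np.array(c['D'],float)).reshape(-1,2)
    return np.c_[p,np.ones(len(p))]
def onplane(c,uv,z):
    T=np.array(c['cam_to_world']); d=ray(c,uv)@T[:3,:3].T; o=T[:3,3]
    return o+d*((z-o[2])/d[:,2])[:,None]
def cloud(c):
    v,u=np.mgrid[0:420,0:560]; T=np.array(c['cam_to_world'])
    d=ray(c,np.c_[u.ravel(),v.ravel()])*c['z_map'].ravel()[:,None]
    return (d@T[:3,:3].T+T[:3,3]).reshape(420,560,3)
E
python3 - <<'E'
from h import *
for n in ('scene','top'):
    c=cap(n,n+'1.png'); print(n,np.round(c['cam_to_world'],3).tolist(),c['fx'])
print(r.get_state(),r.grip_depth)
E
```

```text
drive.py
pics
plant.py
scene [[0.039, 0.75, -0.661, 1.197], [0.999, -0.031, 0.025, -0.013], [-0.002, -0.661, -0.75, 0.844], [0.0, 0.0, 0.0, 1.0]] 393.1529352809111
top [[0.022, -0.994, 0.11, 0.401], [-1.0, -0.022, -0.003, -0.011], [0.006, -0.11, -0.994, 1.52], [0.0, 0.0, 0.0, 1.0]] 538.7953361295707
{'time_s': 0.1, 'joints': array([ 9.01307653e+01,  2.05876889e+01,  6.38669357e-01, -1.81928165e-02,
       -7.01352891e+01, -1.65073499e+01]), 'qd': array([ 0.05602879, -0.1627646 ,  0.09793747,  0.06053014,  0.08064767,
        0.04146194]), 'joint_torque': array([-1.33160742e-03, -5.84164596e+01,  2.93751848e+01,  7.01553851e+00,
        1.01739261e-02, -5.05938510e-05]), 'tcp_pos': array([0.19021052, 0.64718809, 0.22570821]), 'eef_rot': array([ 1.79914306e+02, -7.55924524e-03, -1.63827734e+01]), 'contact_force': array([-0.32031279, -0.14763288, -0.57657432]), 'moment': array([ 0.00804437,  0.00353749, -0.01111908]), 'gripper_force': 0.0, 'gripper_width': 0.08764859055049311} 0.0188
```

View pics/scene1.png

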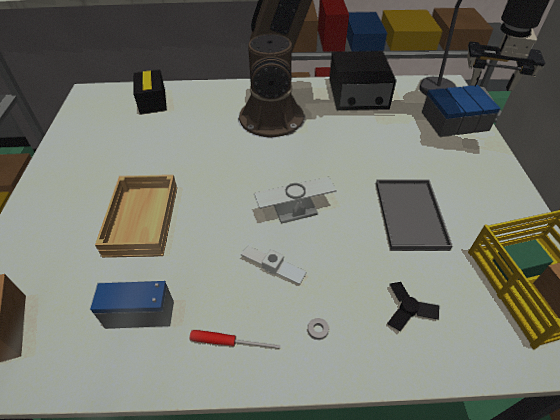

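View pics/top1.png

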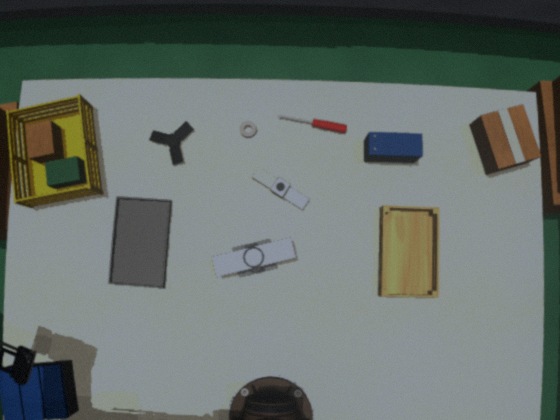

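Scene view: crate at (137,215), beam with ring (295,190), tray (413,214), fan (272,260). In the top view the fan's hub is at (281,187), the ring at (254,257), the tray at (140,242) and the crate at (409,252).

Run:
```python
from h import *
for n,boxes in (('top',dict(fan=(240,160,320,220),beam=(205,230,305,285),tray=(100,190,180,295),crate=(370,198,445,302))),('scene',dict(fan=(235,240,312,288),beam=(245,170,345,205),crate=(90,170,180,260),tray=(370,172,455,255)))):
    c=load(n);P=cloud(c)
    for k,(a,b,e,d) in boxes.items():
        Q=P[b:d,a:e].reshape(-1,3); Q=Q[c['z_map'][b:d,a:e].ravel()>0]
        lo,hi={'fan':(.016,.032),'beam':(.058,.09),'tray':(.012,.03),'crate':(.045,.065)}[k]
        S=Q[(Q[:,2]>lo)&(Q[:,2]<hi)]
        bench=np.median(Q[np.abs(Q[:,2])<.008,2]) if (np.abs(Q[:,2])<.008).any() else None
        rc=cv2.minAreaRect(S[:,:2].astype(np.float32))
        print(n,k,len(S),'rect',np.round(rc[0],4),np.round(rc[1],4),round(rc[2],2),'zmed',np.median(S[:,2]).round(4),'bench',bench)
        if k=='fan':
            H=Q[Q[:,2]>.034]; print(' hub',H.mean(0).round(4),H[:,2].max(),len(H), cv2.minAreaRect(H[:,:2].astype(np.float32)))
        if k=='beam':
            A=np.c_[S[:,:2]-S[:,:2].mean(0),np.ones(len(S))]
            print(' plane',np.linalg.lstsq(A,S[:,2],rcond=None)[0], S.mean(0))
```

```text
top fan 528 rect [ 0.643  -0.0108] [0.1709 0.0406] 58.51 zmed 0.0221 bench 0.0009823190825267725
 hub [ 0.644  -0.0126  0.0431] 0.053746265399064796 227 ((0.6352181434631348, -0.02820562571287155), (0.076358363032341, 0.04382074251770973), 58.2204704284668)
top beam 1748 rect [0.4469 0.0555] [0.0753 0.2238] 20.66 zmed 0.0721 bench 0.0010550988732798139
 plane [-0.00583653 -0.01189625  0.07230376] [0.44671304 0.05604222 0.07230376]
top tray 821 rect [0.4885 0.4061] [0.2118 0.2715] 87.95 zmed 0.0185 bench 0.0031060451830149383
top crate 874 rect [ 0.4717 -0.3748] [0.163  0.2513] 89.08 zmed 0.0551 bench 0.0034619914678371
scene fan 676 rect [ 0.648  -0.0118] [0.1697 0.0418] 58.35 zmed 0.022 bench 0.0013586210340393867
 hub [ 0.6489 -0.0109  0.0425] 0.04704602428860083 276 ((0.6461332440376282, -0.0109681636095047), (0.04044947400689125, 0.045473914593458176), 59.04442596435547)
scene beam 1270 rect [0.4522 0.0588] [0.0687 0.2215] 15.42 zmed 0.0728 bench 0.0018439834906558428
 plane [-0.02321417 -0.01680485  0.07280211] [0.45026185 0.05735897 0.07280211]
scene crate 1129 rect [ 0.4722 -0.3748] [0.1622 0.2571] 89.25 zmed 0.0548 bench 0.0028543342550519935
scene tray 754 rect [0.4842 0.3836] [0.1655 0.254 ] 87.68 zmed 0.0195 bench 0.004068214440789253
```

```bash
cat >> h.py <<'E'
from scipy.spatial.transform import Rotation as Ro
def go(xyz,yaw):
    s=r.get_state(); R=Ro.from_euler('xyz',s['eef_rot'],degrees=True)
    d=R.inv().apply(np.array(xyz)-s['tcp_pos']); q=(R.inv()*Ro.from_euler('xyz',[180,0,yaw],degrees=True)).as_rotvec(degrees=True)
    print('go',np.round(d,4),np.round(q,2),'rows',max(np.linalg.norm(d)/.0417,np.linalg.norm(q)/7.16).round(1))
E
python3 -c "
from h import *
go([.647,-.011,.2],-121.6)"
```

```text
go [0.6239 0.5026 0.0265] [ 5.0000e-02 -8.0000e-02  1.0522e+02] rows 19.2
```

```bash
python3 drive.py '[[0.624,0.503,0.0265,0,0,105],[0.624,0.503,0.0265,0,0,105],[0.624,0.503,0.0265,0,0,105],[0.624,0.503,0.0265,0,0,105],[0.624,0.503,0.0265,0,0,105],[0.624,0.503,0.0265,0,0,105],[0.624,0.503,0.0265,0,0,105],[0.624,0.503,0.0265,0,0,105],[0.624,0.503,0.0265,0,0,105],[0.624,0.503,0.0265,0,0,105],[0.624,0.503,0.0265,0,0,105],[0.624,0.503,0.0265,0,0,105]]' 0.088; python3 -c "
from h import *
go([.647,-.011,.2],-121.6)"
```

```text
time_s: 1.1
tcp_pos: [0.4757, 0.2351, 0.21]
eef_rot: [180.0, 0.0, -102.7]
contact_force: [1.1, 1.0, 0.8]
gripper_width: 0.0876
gripper_force: 0.0
go [ 0.2026 -0.221   0.01  ] [1.000e-02 0.000e+00 1.894e+01] rows 7.2
```

```bash
python3 drive.py '[[0.203,-0.221,0.01,0,0,19],[0.203,-0.221,0.01,0,0,19],[0.203,-0.221,0.01,0,0,19],[0.203,-0.221,0.01,0,0,19],[0.203,-0.221,0.01,0,0,19],[0.203,-0.221,0.01,0,0,19],[0.203,-0.221,0.01,0,0,19],[0.203,-0.221,0.01,0,0,19],[0.203,-0.221,0.01,0,0,19],[0.203,-0.221,0.01,0,0,19],[0.203,-0.221,0.01,0,0,19]]'; python3 -c "
from h import *
c=cap('wrist','w1.png');print(np.round(c['cam_to_world'],3).tolist(),c['fx']); cap('top','t2.png')
P=cloud(c);m=(c['z_map']>0)
for lo,hi in((.018,.032),(.036,.055)):
  S=P[m&(P[...,2]>lo)&(P[...,2]<hi)&(abs(P[...,0]-.647)<.12)&(abs(P[...,1]+.011)<.12)]
  print(len(S),np.median(S[:,2]) if len(S) else 0, cv2.minAreaRect(S[:,:2].astype(np.float32)) if len(S) else 0)
go([.647,-.011,.2],-121.6)"
```

```text
time_s: 2.02
tcp_pos: [0.6472, -0.008, 0.1997]
eef_rot: [180.0, -0.0, -121.3]
contact_force: [-0.5, -0.1, -0.0]
gripper_width: 0.088
gripper_force: 0.0
[[-0.855, 0.502, 0.134, 0.611], [0.519, 0.825, 0.223, -0.068], [0.001, 0.26, -0.966, 0.358], [0.0, 0.0, 0.0, 1.0]] 375.5059788780738
4743 0.021352645249116176 ((0.645090639591217, -0.01225370168685913), (0.16976071894168854, 0.04210443049669266), 58.953792572021484)
2310 0.04234263258183393 ((0.6448509693145752, -0.012927766889333725), (0.039338063448667526, 0.043930742889642715), 59.05179214477539)
go [ 0.0033 -0.0016  0.0003] [-0.01  0.02  0.36] rows 0.1
```

View pics/w1.png

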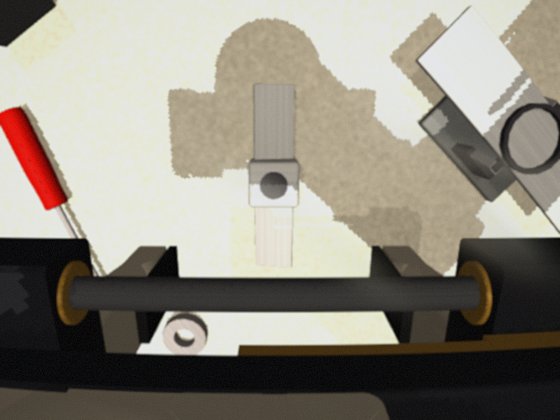

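The wrist view shows the fan in line with the tool, hub at (274,185), and the seat ring at (530,138). Moving down to grasp.

```bash
python3 -c "
from h import *
go([.645,-.0127,.014],-121.0)"
```

```text
go [ 0.0058 -0.0007  0.1863] [-0.01  0.02 -0.24] rows 4.5
```

```bash
python3 drive.py '[[0.0055,-0.0007,0.04,0,0,0],[0.0055,-0.0007,0.08,0,0,0],[0.0055,-0.0007,0.12,0,0,0],[0.0055,-0.0007,0.15,0,0,0],[0.0055,-0.0007,0.17,0,0,0],[0.0055,-0.0007,0.18,0,0,0],[0.0055,-0.0007,0.185,0,0,0],[0.0055,-0.0007,0.186,0,0,0],[0.0055,-0.0007,0.186,0,0,0]]' 0.088; python3 drive.py '[[0,0,0,0,0,0],[0,0,0,0,0,0],[0,0,0,0,0,0],[0,0,0,0,0,0],[0,0,0,0,0,0],[0,0,0,0,0,0],[0,0,0,0,0,0],[0,0,0,0,0,0]]' 0.03 25
```

```text
time_s: 2.87
tcp_pos: [0.6464, -0.0129, 0.0153]
eef_rot: [-179.9, 0.1, -121.3]
contact_force: [-0.4, -0.2, -0.1]
gripper_width: 0.0875
gripper_force: 0.0
time_s: 3.53
tcp_pos: [0.6454, -0.0135, 0.0141]
eef_rot: [180.0, -0.0, -121.3]
contact_force: [0.2, 0.9, 1.6]
gripper_width: 0.0438
gripper_force: 25.0
```

```bash
python3 drive.py '[[0,0,-0.01,0,0,0],[0,0,-0.03,0,0,0],[0,0,-0.07,0,0,0],[0,0,-0.11,0,0,0],[0,0,-0.15,0,0,0],[0,0,-0.18,0,0,0],[0,0,-0.2,0,0,0],[0,0,-0.206,0,0,0]]' - 25;  python3 -c "
from h import *
go([.536,.122,.22],-75)"
```

```text
time_s: 4.2
tcp_pos: [0.6471, -0.0135, 0.2253]
eef_rot: [-179.7, 0.2, -121.3]
contact_force: [0.1, 0.4, -1.5]
gripper_width: 0.0438
gripper_force: 25.0
go [-0.0581  0.1653  0.0047] [ -0.38   0.11 -46.3 ] rows 6.5
```

```bash
python3 drive.py '[[-0.058,0.165,0,0,0,-46.3],[-0.058,0.165,0,0,0,-46.3],[-0.058,0.165,0,0,0,-46.3],[-0.058,0.165,0,0,0,-46.3],[-0.058,0.165,0,0,0,-46.3],[-0.058,0.165,0,0,0,-46.3],[-0.058,0.165,0,0,0,-46.3],[-0.058,0.165,0,0,0,-46.3],[-0.058,0.165,0,0,0,-46.3],[-0.058,0.165,0,0,0,-46.3],[-0.058,0.165,0,0,0,-46.3]]' - 25; python3 -c "
from h import *
print(r.get_state()['tcp_pos'])
c=cap('wrist','w2.png')
P=cloud(c)
m=(c['z_map']>0)&(P[...,2]>.055)&(P[...,2]<.09)&(abs(P[...,0]-.449)<.13)&(abs(P[...,1]-.057)<.14)
S=P[m];print(len(S),cv2.minAreaRect(S[:,:2].astype(np.float32)))
L=P[m&(P[...,2]>.0755)];print('lip',len(L),L.mean(0) if len(L) else 0,cv2.minEnclosingCircle(L[:,:2].astype(np.float32)) if len(L) else 0)
A=np.c_[S[:,:2]-[.449,.057],np.ones(len(S))];print(np.linalg.lstsq(A,S[:,2],rcond=None)[0])
cap('scene')
"
```

```text
time_s: 5.12
tcp_pos: [0.5346, 0.1214, 0.2197]
eef_rot: [180.0, -0.0, -75.1]
contact_force: [0.2, -0.3, -1.9]
gripper_width: 0.044
gripper_force: 25.0
[0.53463179 0.12142602 0.21966549]
16973 ((0.44724389910697937, 0.054721079766750336), (0.07669836282730103, 0.2180602103471756), 14.926750183105469)
lip 1046 [0.44742511 0.05537533 0.07738248] ((0.45130905508995056, 0.015461582690477371), 0.068219855427742)
[-0.01174002 -0.01179675  0.07166044]
```

View pics/w2.png

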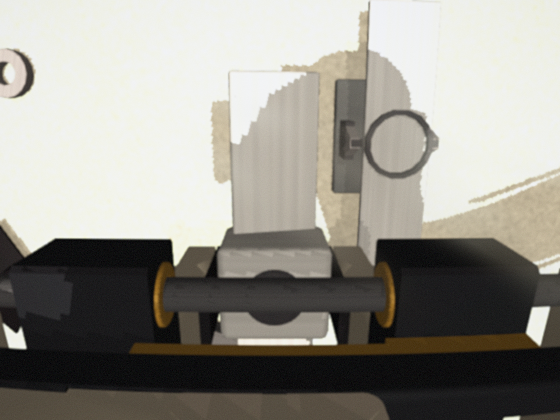

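Run:
```python
from h import *
c=load('wrist');P=cloud(c);g=cv2.cvtColor(c['frame'],cv2.COLOR_RGB2GRAY)
m=np.zeros_like(g);m[100:188,362:434]=(g[100:188,362:434]<85)
n,l,st,_=cv2.connectedComponentsWithStats(m); k=1+st[1:,4].argmax(); m=(l==k).astype(np.uint8);print(st[k])
cs,h=cv2.findContours(m,cv2.RETR_CCOMP,cv2.CHAIN_APPROX_NONE)
for q in cs:
    if len(q)>60:
        e=cv2.fitEllipse(q);print('ell',len(q),np.round(e[0],1),np.round(e[1],1),[onplane(c,[e[0]],z)[0,:2].round(4) for z in(.071,.077)])
L=P[(m>0)&(c['z_map']>0)&(P[...,2]>.0745)];print(len(L),cv2.minEnclosingCircle(L[:,:2].astype(np.float32)),L[:,2].mean())
# least-squares circle
A=np.c_[2*L[:,:2],np.ones(len(L))];s=np.linalg.lstsq(A,(L[:,:2]**2).sum(1),rcond=None)[0];print('circ',s[:2],np.sqrt(s[2]+s[:2]@s[:2]))
# fan in hand
st=r.get_state();B=onplane(c,[[233,71.5],[316,71.5],[231.5,200],[318,200]],st['tcp_pos'][2]-.014+.024)
R=Ro.from_euler('xyz',st['eef_rot'],degrees=True);print('tool frame',(R.inv().apply(B-st['tcp_pos'])).round(4).tolist())
# beam edges from scan rows 10..100
E=[]
for v in(5,70,):
    row=np.where((P[v,:,2]>.06)&(P[v,:,2]<.085)&(c['z_map'][v]>0))[0];row=row[row>340];print(v,row.min(),row.max());E.append(onplane(c,[[row.min(),v],[row.max(),v]],.071))
d=(E[0].mean(0)-E[1].mean(0));print('beam yaw',np.degrees(np.arctan2(d[1],d[0])))
```

```text
[363 111  65  61 389]
ell 221 [397.3 142.8] [59.7 64.9] [array([0.447 , 0.0548]), array([0.4491, 0.0548])]
364 ((0.44920170307159424, 0.05473516136407852), 0.027072057127952576) 0.07737249536774626
circ [0.44844035 0.0554765 ] 0.02536909237195022
tool frame [[0.0832, -0.015, -0.01], [0.0832, 0.0163, -0.01], [0.0332, -0.0169, -0.01], [0.0332, 0.0184, -0.01]]
5 368 440
70 366 435
beam yaw -75.1264156522
```

Ring at pixel (398,143), about (0.4487, 0.0551); beam yaw −75.1°. The fan is straight in the grip.

```bash
python3 -c "
from h import *
go([.449,.0541,.11],-75.1)"
```

```text
go [0.0431 0.1001 0.1099] [ 0.03 -0.01 -0.01] rows 3.7
```

```bash
python3 drive.py '[[0.015,0.035,0,0,0,0],[0.03,0.07,0.01,0,0,0],[0.043,0.1,0.03,0,0,0],[0.043,0.1,0.06,0,0,0],[0.043,0.1,0.085,0,0,0],[0.043,0.1,0.1,0,0,0],[0.043,0.1,0.107,0,0,0],[0.043,0.1,0.11,0,0,0],[0.043,0.1,0.11,0,0,0],[0.043,0.1,0.11,0,0,0]]' - 25; python3 -c "
from h import *
c=cap('scene','s3.png');w=cap('wrist')
a=c['frame'][130:235,225:365];cv2.imwrite('pics/s3c.png',cv2.resize(cv2.cvtColor(a,cv2.COLOR_RGB2BGR),None,fx=5,fy=5,interpolation=cv2.INTER_CUBIC))
P=cloud(c);m=(c['z_map']>0)
for lo,hi in((.106,.126),(.130,.145)):
  S=P[m&(P[...,2]>lo)&(P[...,2]<hi)&(abs(P[...,0]-.449)<.11)&(abs(P[...,1]-.057)<.11)];print(len(S),S.mean(0),cv2.minAreaRect(S[:,:2].astype(np.float32)))
go([.449,.0541,.0865],-75.1)"
```

```text
time_s: 6.05
tcp_pos: [0.45, 0.0547, 0.1108]
eef_rot: [-179.9, 0.0, -75.0]
contact_force: [0.0, -0.1, -3.3]
gripper_width: 0.0438
gripper_force: 25.0
268 [0.46550791 0.01901776 0.11881818] ((0.4629592001438141, 0.05834905430674553), (0.0525093711912632, 0.17113225162029266), 3.606130838394165)
6 [0.46868625 0.04191703 0.13480298] ((0.46852993965148926, 0.04192562773823738), (0.011299285106360912, 0.001475732191465795), 12.398062705993652)
go [0.0004 0.0012 0.0245] [-0.1   0.02  0.09] rows 0.6
```

View pics/s3c.png

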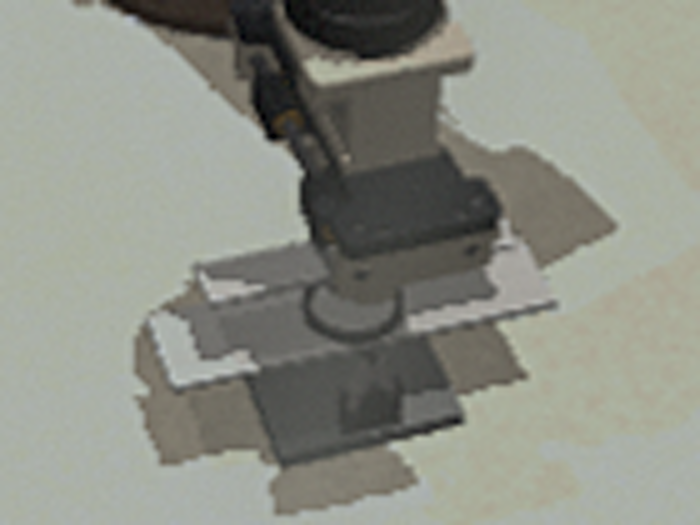

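The crop shows the foot at (352,290) hanging over the ring at (353,308), laterally aligned. Lowering gently.

```bash
python3 drive.py '[[0.0004,0.001,0.004,0,0,0],[0.0004,0.001,0.008,0,0,0],[0.0004,0.001,0.012,0,0,0],[0.0004,0.001,0.015,0,0,0],[0.0004,0.001,0.017,0,0,0],[0.0004,0.001,0.017,0,0,0]]' - 25; python3 drive.py '[[0,0,0.002,0,0,0],[0,0,0.004,0,0,0],[0,0,0.005,0,0,0],[0,0,0.006,0,0,0],[0,0,0.007,0,0,0],[0,0,0.007,0,0,0]]' - 25
```

```text
time_s: 6.65
tcp_pos: [0.448, 0.0536, 0.0925]
eef_rot: [179.9, -0.0, -75.0]
contact_force: [-0.4, -0.4, -1.3]
gripper_width: 0.0443
gripper_force: 25.0
time_s: 7.15
tcp_pos: [0.4483, 0.0537, 0.0859]
eef_rot: [180.0, -0.0, -75.0]
contact_force: [0.2, 0.6, -1.8]
gripper_width: 0.0439
gripper_force: 25.0
```

```bash
python3 drive.py '[[0,0,0.001,0,0,0],[0,0,0.001,0,0,0]]' - 25; python3 drive.py '[[0,0,0,0,0,0],[0,0,0,0,0,0],[0,0,0,0,0,0],[0,0,0,0,0,0],[0,0,0,0,0,0]]' 0.07; python3 drive.py '[[0,0,-0.008,0,0,0],[0,0,-0.02,0,0,0],[0,0,-0.045,0,0,0],[0,0,-0.08,0,0,0],[0,0,-0.115,0,0,0],[0,0,-0.14,0,0,0],[0,0,-0.15,0,0,0],[0,0,-0.15,0,0,0],[0,0,-0.15,0,0,0],[0,0,-0.15,0,0,0],[0,0,-0.15,0,0,0],[0,0,-0.15,0,0,0]]' 0.088; python3 -c "
from h import *
c=cap('wrist','w4.png')
P=cloud(c);m=(c['z_map']>0)&(abs(P[...,0]-.449)<.11)&(abs(P[...,1]-.055)<.11)
for lo,hi in((.074,.105),(.108,.125)):
  S=P[m&(P[...,2]>lo)&(P[...,2]<hi)];A=np.c_[S[:,:2]-[.449,.055],np.ones(len(S))]
  print(len(S),cv2.minAreaRect(S[:,:2].astype(np.float32)),np.linalg.lstsq(A,S[:,2],rcond=None)[0])
"
```

```text
time_s: 7.32
tcp_pos: [0.4485, 0.0538, 0.0851]
eef_rot: [-180.0, -0.0, -75.0]
contact_force: [0.5, 0.4, -2.7]
gripper_width: 0.0437
gripper_force: 25.0
time_s: 7.73
tcp_pos: [0.4485, 0.0538, 0.0852]
eef_rot: [-180.0, 0.0, -75.0]
contact_force: [-1.1, 0.9, 0.1]
gripper_width: 0.0682
gripper_force: 0.0
time_s: 8.73
tcp_pos: [0.4478, 0.0535, 0.2339]
eef_rot: [179.9, -0.0, -75.0]
contact_force: [0.4, -0.2, -0.6]
gripper_width: 0.0877
gripper_force: 0.0
7373 ((0.44953805208206177, 0.049734875559806824), (0.05589580908417702, 0.16625578701496124), 15.538969039916992) [0.02049943 0.09137743 0.08798671]
2865 ((0.45012614130973816, 0.04818947985768318), (0.043445102870464325, 0.03921928629279137), 14.837138175964355) [-0.04404172  0.14372723  0.11372539]
```

View pics/w4.png

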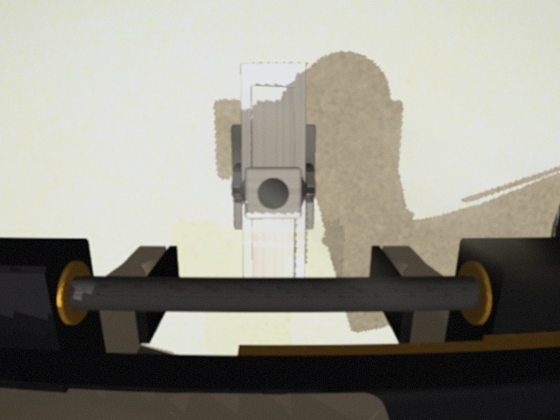

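The wrist view shows the fan seated with its hub at (274,192) and the beam dipping toward the tool's +x end. Hub-top slope is about 0.15, with the fan centred. I'll confirm it has settled and prepare the tilted regrasp.

```bash
python3 drive.py '[[0,0,0,0,0,0],[0,0,0,0,0,0],[0,0,0,0,0,0],[0,0,0,0,0,0],[0,0,0,0,0,0],[0,0,0,0,0,0],[0,0,0,0,0,0],[0,0,0,0,0,0],[0,0,0,0,0,0]]'; python3 -c "
from h import *
c=cap('wrist')
u=np.array([np.cos(np.radians(-75)),np.sin(np.radians(-75))]);v=np.array([-u[1],u[0]])
P=cloud(c);D=P[...,:2]-[.449,.055];a=D@u;b=D@v
m=(c['z_map']>0)&(abs(a)<.11)
for nm,k in(('hub',m&(P[...,2]>.108)&(abs(b)<.017)&(abs(a)<.03)),('blade',m&(abs(b)<.014)&(P[...,2]>.076)&(P[...,2]<.106)&(abs(a)>.03)),('beam',m&(P[...,2]>.05)&(P[...,2]<.09)&(abs(b)>.021)&(abs(b)<.026)&(abs(a)>.03))):
  print(nm,k.sum(),np.polyfit(a[k],P[...,2][k],1),a[k].min(),a[k].max())
print(cv2.minAreaRect(P[m&(P[...,2]>.108)&(abs(b)<.03)&(abs(a)<.04)][:,:2].astype(np.float32)))
s=r.get_state();R=Ro.from_euler('xyz',s['eef_rot'],degrees=True)
n=np.r_[u*.149,.989];p=np.array([.4485,.0545,.065])
for h in(.12,.02): print(R.inv().apply(p+n*h-s['tcp_pos']).round(4))
"
```

```text
time_s: 9.53
tcp_pos: [0.4484, 0.0538, 0.2351]
eef_rot: [-180.0, 0.0, -75.0]
contact_force: [-0.1, 0.4, 0.8]
gripper_width: 0.0877
gripper_force: 0.0
hub 18487 [8.28188783 0.10963875] -0.012366242298579324 0.029999528124378196
blade 4079 [-0.14743986  0.09209401] -0.0703735142609266 0.08811736381046781
beam 1666 [-0.1507658   0.07129743] -0.07844234794376348 0.10798569048733694
((0.4518139660358429, 0.04477781057357788), (0.06003468111157417, 0.04635985195636749), 14.723129272460938)
[ 0.0172 -0.0003  0.0514]
[ 0.0023 -0.0003  0.1503]
```

The beam rests at 0.15 rad, on its stop, so the fan goes to the crate. Regrasping tilted by 8.6° to match the beam.

```bash
python3 drive.py '[[0.006,0,0.02,0,-3,0],[0.012,0,0.04,0,-6,0],[0.017,0,0.051,0,-8.6,0],[0.014,0,0.075,0,-8.6,0],[0.01,0,0.1,0,-8.6,0],[0.006,0,0.125,0,-8.6,0],[0.004,0,0.14,0,-8.6,0],[0.0025,0,0.147,0,-8.6,0],[0.0023,0,0.15,0,-8.6,0],[0.0023,0,0.15,0,-8.6,0],[0.0023,0,0.15,0,-8.6,0]]' 0.088; python3 drive.py '[[0,0,0,0,0,0],[0,0,0,0,0,0]]' 0.055; python3 -c "
from h import *
print(r.get_state()['tcp_pos'])"
```

```text
time_s: 10.5
tcp_pos: [0.4497, 0.0517, 0.0859]
eef_rot: [-179.9, 8.6, -75.0]
contact_force: [-0.6, -0.6, -0.3]
gripper_width: 0.0877
gripper_force: 0.0
time_s: 10.67
tcp_pos: [0.4496, 0.0517, 0.086]
eef_rot: [-179.9, 8.6, -75.0]
contact_force: [-0.4, -0.2, 0.0]
gripper_width: 0.079
gripper_force: 0.0
[0.44961799 0.05171395 0.08602593]
```

```bash
python3 drive.py '[[0,0,0,0,0,0],[0,0,0,0,0,0],[0,0,0,0,0,0],[0,0,0,0,0,0],[0,0,0,0,0,0],[0,0,0,0,0,0],[0,0,0,0,0,0]]' 0.03 25; python3 drive.py '[[0,0,-0.003,0,0,0],[0,0,-0.007,0,0,0],[0,0,-0.012,0,0,0],[0,0,-0.02,0,0,0],[0,0,-0.04,0,0,0],[0,0,-0.07,0,0,0],[0,0,-0.1,0,4,0],[0,0,-0.125,0,8.6,0],[0,0,-0.125,0,8.6,0],[0,0,-0.125,0,8.6,0]]' - 25; python3 -c "
from h import *
go([.472,-.3748,.21],-91)
c=load('scene')
for n in('top','scene'):
    c=cap(n);P=cloud(c);hs=cv2.cvtColor(c['frame'],cv2.COLOR_RGB2HSV)
    m=(hs[...,0]>8)&(hs[...,0]<28)&(hs[...,1]>60)&(abs(P[...,0]-.472)<.16)&(abs(P[...,1]+.375)<.12)&(c['z_map']>0)
    S=P[m&(P[...,2]>.05)&(P[...,2]<.06)];print(n,len(S),cv2.minAreaRect(S[:,:2].astype(np.float32)))
    k=(c['z_map']>0)&(P[...,2]>.04)&(P[...,2]<.09)&(abs(P[...,0]-.449)<.06)&(abs(P[...,1]-.055)<.12)
    S=P[k];A=np.c_[S[:,:2],np.ones(len(S))];print('beam',len(S),np.linalg.lstsq(A,S[:,2],rcond=None)[0])
"
```

```text
time_s: 11.25
tcp_pos: [0.449, 0.0515, 0.0851]
eef_rot: [-180.0, 8.6, -75.0]
contact_force: [0.0, -0.7, 0.8]
gripper_width: 0.0437
gripper_force: 25.0
time_s: 12.08
tcp_pos: [0.454, 0.0344, 0.2104]
eef_rot: [-179.8, 0.1, -74.9]
contact_force: [0.4, 1.0, -3.2]
gripper_width: 0.0439
gripper_force: 25.0
go [ 3.997e-01  8.920e-02 -3.000e-04] [-0.19  0.08 16.1 ] rows 9.8
top 634 ((0.47230464220046997, -0.3734499514102936), (0.16092832386493683, 0.24904072284698486), 89.71150207519531)
beam 98 [0.0568267  0.1628636  0.03901801]
scene 824 ((0.4732441008090973, -0.37504059076309204), (0.1626080870628357, 0.2546742558479309), 89.0876693725586)
beam 1395 [-0.15314111  0.11606916  0.134303  ]
```

```bash
python3 drive.py '[[0.4,0.088,0,0,0,105.7],[0.4,0.088,0,0,0,105.7],[0.4,0.088,0,0,0,105.7],[0.4,0.088,0,0,0,105.7],[0.4,0.088,0,0,0,105.7],[0.4,0.088,0,0,0,105.7],[0.4,0.088,0,0,0,105.7],[0.4,0.088,0,0,0,105.7],[0.4,0.088,0,0,0,105.7],[0.4,0.088,0,0,0,105.7],[0.4,0.088,0,0,0,105.7],[0.4,0.088,0,0,0,105.7]]' - 25; python3 -c "
from h import *
go([.472,-.375,.21],179.4)"
```

```text
time_s: 13.18
tcp_pos: [0.4706, -0.3781, 0.2058]
eef_rot: [179.8, -0.1, -161.6]
contact_force: [0.2, 1.0, -1.7]
gripper_width: 0.0441
gripper_force: 25.0
go [-0.0023  0.0025 -0.0042] [ 0.18 -0.18 19.01] rows 2.7
```

```bash
python3 drive.py '[[-0.002,0.0025,-0.004,0,0,7],[-0.002,0.0025,-0.004,0,0,14],[-0.002,0.0025,-0.004,0,0,19],[-0.002,0.0025,-0.004,0,0,19],[-0.002,0.0025,-0.004,0,0,19]]' - 25; python3 -c "
from h import *
go([.472,-.375,.0225],179.4)
c=cap('scene','s5.png')"
```

```text
time_s: 13.6
tcp_pos: [0.4726, -0.3729, 0.2112]
eef_rot: [179.9, -0.1, -179.8]
contact_force: [-0.2, 0.7, -2.4]
gripper_width: 0.0439
gripper_force: 25.0
go [ 0.0002 -0.0024  0.1887] [ 0.09 -0.11  0.75] rows 4.5
```

View pics/s5.png

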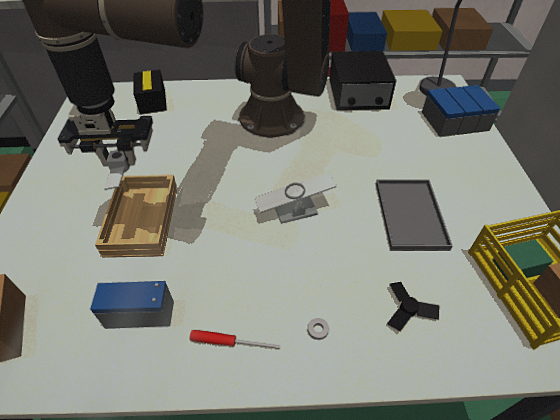

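The fan is held at (118,165), above the crate at (137,215), with its blades along the crate. The beam at (295,195) is still tipped. Lowering.

```bash
python3 drive.py '[[0,-0.002,0.03,0,0,0.7],[0,-0.002,0.07,0,0,0.7],[0,-0.002,0.11,0,0,0.7],[0,-0.002,0.14,0,0,0.7],[0,-0.002,0.16,0,0,0.7],[0,-0.002,0.175,0,0,0.7],[0,-0.002,0.183,0,0,0.7],[0,-0.002,0.187,0,0,0.7],[0,-0.002,0.188,0,0,0.7],[0,-0.002,0.188,0,0,0.7],[0,-0.002,0.188,0,0,0.7]]' - 25; python3 drive.py '[[0,0,0.001,0,0,0],[0,0,0.0015,0,0,0],[0,0,0.0015,0,0,0]]' - 25
```

```text
time_s: 14.57
tcp_pos: [0.474, -0.375, 0.0258]
eef_rot: [-180.0, 0.1, 179.4]
contact_force: [-0.2, 0.1, -2.0]
gripper_width: 0.0438
gripper_force: 25.0
time_s: 14.82
tcp_pos: [0.4735, -0.3747, 0.0237]
eef_rot: [-180.0, 0.1, 179.3]
contact_force: [-0.0, 0.1, -2.4]
gripper_width: 0.0441
gripper_force: 25.0
```

```bash
python3 drive.py '[[0,0,0.001,0,0,0],[0,0,0.002,0,0,0],[0,0,0.0022,0,0,0],[0,0,0.0022,0,0,0]]' - 25; python3 drive.py '[[0,0,0,0,0,0],[0,0,0,0,0,0],[0,0,0,0,0,0],[0,0,0,0,0,0]]' 0.06; python3 drive.py '[[0,0,-0.01,0,0,0],[0,0,-0.03,0,0,0],[0,0,-0.06,0,0,0],[0,0,-0.1,0,0,0],[0,0,-0.14,0,0,0],[0,0,-0.17,0,0,0],[0,0,-0.19,0,0,0],[0,0,-0.2,0,0,0],[0,0,-0.2,0,0,0],[0,0,-0.2,0,0,0],[0,0,-0.2,0,0,0],[0,0,-0.2,0,0,0]]'; python3 -c "
from h import *
c=cap('scene');a=c['frame'][110:270,70:350];cv2.imwrite('pics/s6.png',cv2.resize(cv2.cvtColor(a,cv2.COLOR_RGB2BGR),None,fx=2.8,fy=2.8))
P=cloud(c);k=(c['z_map']>0)&(P[...,2]>.04)&(P[...,2]<.09)&(abs(P[...,0]-.449)<.06)&(abs(P[...,1]-.055)<.12)
S=P[k];print(np.linalg.lstsq(np.c_[S[:,:2],np.ones(len(S))],S[:,2],rcond=None)[0])"
```

```text
time_s: 15.15
tcp_pos: [0.4731, -0.3746, 0.0208]
eef_rot: [180.0, -0.0, 179.3]
contact_force: [0.1, -0.6, -1.7]
gripper_width: 0.0438
gripper_force: 25.0
time_s: 15.48
tcp_pos: [0.4735, -0.3748, 0.0212]
eef_rot: [-180.0, 0.0, 179.3]
contact_force: [-0.3, 0.2, 0.3]
gripper_width: 0.0592
gripper_force: 0.0
time_s: 16.48
tcp_pos: [0.4725, -0.3742, 0.2191]
eef_rot: [179.9, -0.2, 179.3]
contact_force: [-0.0, -0.5, 0.5]
gripper_width: 0.06
gripper_force: 0.0
[-0.14730059  0.11744543  0.13157843]
```

View pics/s6.png

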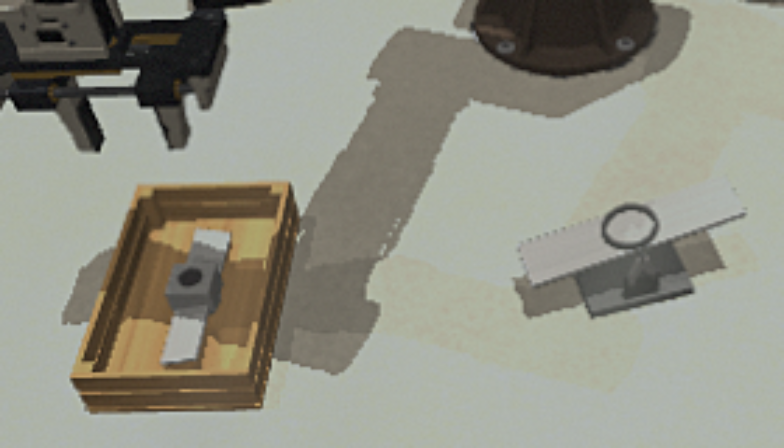

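The fan lies foot down in the crate at (195,290), blades along its length. The beam at (630,230) is still tipped, and the gripper is clear.

```bash
python3 -c "
from plant import r
print(r.close_job())"
```

```text
the job is handed in; nothing more can be done
None
```

The fan tipped the beam to its stop (about 0.15 rad), so it is off-centre; I laid it foot down in the slatted crate, left the beam tipped, and handed the job in at about 16.5 s.

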